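Seat the red square pin in the bender bed

ROBOT

A 6-joint arm with a two-finger parallel gripper is mounted at the origin on the work surface. World frame = base frame: x ahead of the robot, y to its left, z up, the work surface at z = 0. Lengths are in m, angles in rad, forces in N, time in s.
With the tool pointing down it reaches from about 0.325 to 0.925 m from the base axis. Payload 3.1 kg.
Tool frame: the origin (TCP) lies midway between the tips of the shut fingers; the grasp point (between the pads) lies 19 mm behind it (pinch_z is the distance from the TCP to the grasp point, in m); z points along the fingers, y is the direction in which the jaws open and shut (so a half turn about z gives the same grasp; the last joint's range is limited). The gripper opens to 85 mm and grips with 20 to 120 N. Pads are 22 mm wide; open, the fingers measure 114 mm over their backs; the gripper's body (76 mm by 85 mm) begins 54 mm behind the grasp point. The pads swing forward as they close: fully open they stand 13 mm farther back than shut.
Start: joints at [-1.275, 0.217, 1.613, -0, 1.311, -0.112], TCP at [0.248, -0.574, 0.231] pointing down, gripper open.
Joint ranges: [-2.75, 2.75], [-0.78, 2.1], [0.31, 2.55], [-1.13, 4.27], [0.13, 2.63], [-2.58, 2.58]. Speed limits (rad/s): [2.79, 2.79, 3.14, 3.14, 3.14, 3.14].

INTERFACE

Orientations are given as a 3x3 rotation matrix whose columns are the frame's x, y, z axes.
In Python, from workcell import * gives the robot as it stands.
- The arm moves only by the shell command python3 -m jog 'ROWS' [OPENING] [FORCE]. ROWS is JSON, a list of rows, each a list of 2 entries, a list of its own where there are three numbers: the shift along the tool's x, y, z in m, then the turn, a rotation vector about the tool's x, y, z in degrees. In form: [[[tx, ty, tz], [ax, ay, az]], ...]. A call has 1 to 10 rows; each row is the pose to reach, as a shift and turn from the pose commanded when the call began, along the tool's axes at that moment; what a row does not reach only later rows make up. A row lasts 1/10 s, in which the tool goes at most 50 mm and 8.59 degrees, less where a joint would pass 70% of its speed; a pose out of reach is approached as far as the arm can. A call with a gripper value outside its range is refused whole. OPENING is the finger opening in m, from 0 to 0.0854, set as the call begins (- or left out, the last holds). The fingers move at their own pace and stop on an object; FORCE is the grip in N (left out, the last holds). Time passes only in rows, so rows that repeat a pose let the fingers close. It gives the time, the measured TCP pose, the force and the opening at its end, in the units of the state.
- get_state(): the state, without advancing time (a new reading comes with each control period).
- grab_frame(name): name is "side" or "top"; returns a dict with "pixels" (384x512x3 uint8, red, green, blue), "fx", "fy", "cx", "cy" (pixels), "rvec" (rotation vector, rad) and "tvec" (3), from world to camera coordinates, as OpenCV has them. Camera axes: x right, y down, z forward; pixel columns grow to the right and rows downward; lengths in m; the calibration is good to about 2 mm. A picture is of the moment at which its call begins. There is no depth.
- close_job(): hands the job in, once; it reports no verdict.
The state is a dict: "t": time; "joint_positions": joint angles; "dq": joint speeds; "tau": joint torques, N m; "position": TCP position; "orientation": TCP orientation; "ft_force": force on the tool from outside, world axes, zero at the start; "moment": the same for the moment, N m; "grip_width": finger opening in m.
Only numpy, scipy, OpenCV 4.12 (cv2) and the standard library are available. Lean on these libraries where they do the work, as an engineer would, in place of code of your own. Each camera call takes 0.05 s, during which the arm holds its last target. There are 200 camera calls.

TASK

The red square-headed pin on the green bender bed stands askew on top of its square pocket. Grip it, press it down and turn it a little at a time, without pulling it up out of its hole, until it drops fully home in the pocket, then let go. Leave the blue and black pins where they are.

Things in the scene. Friction and masses are not known exactly. Their poses are not given: they have to be found in the camera images.
- bender_bed: Fixed block, green over dark steel, 90 mm (its x) by 370 mm (its y), top 46 mm above the table. Origin: centre of its underside. Three square pockets at its y = -125, 0, +125 mm (x = 0), 52 mm wide, sides parallel to its x and y, 16 mm deep, each with a 29 mm round bore below, down to the table. Each holds one pin, in any order.
- red_pin: Pin to seat: loose, red head 44 x 44 x 56 mm tall, steel shank below 26 mm dia, 28 mm long; 0.3-0.5 kg. Origin: centre of head's underside; z up, x and y square to its sides. Starts upright, shank in bore, head across the pocket, turned 30-45 deg either way from its sides, underside 46 mm, top 102 mm above table. Within about 10 deg of square, any of four ways, it can drop 16 mm (top then 86 mm).
- blue_pin: Same pin in blue, also standing askew on another pocket with its underside 46 mm above the table. To be left as it is. Origin and axes as the red pin's.
- black_pin: Same pin in black, already home in its pocket, its top 86 mm above the table. To be left as it is. Origin and axes as the red pin's.
Not all that is in view belongs to the job. Several things have the shape of the red_pin; the one meant has the colours described above.

How it is judged:
At the end, for the whole second after the job is handed in: The red pin is home in its pocket: underside of its head 30 mm above the table (25 to 34 mm), within 10 mm of the bed's long middle line, upright within 7 degrees, released and at rest (z of red_pin in the frame of bender_bed between 0.025 and 0.034 m and x of red_pin in the frame of bender_bed between -0.01 and 0.01 m and angle between red_pin's own z axis and vertical below 0.12 rad and linear speed of red_pin below 0.02 m/s); the robot touches nothing.
It fails at once if the red pin is pulled up more than 12 mm above where it stood at the start (z of red_pin in the frame of bender_bed above 0.058 m).
It fails at once if the blue pin is shifted more than 8 mm, dropped home or pulled out (distance of blue_pin from where it was at the start of the episode above 0.008 m).
It fails at once if the black pin is shifted or pulled out by more than 8 mm (distance of black_pin from where it was at the start of the episode above 0.008 m).
It also fails if it takes over 32 s, if anything falls off the work surface, if the arm or the gripper's body presses on something with over 40 N, if the wrist force passes 120 N, or if a joint passes its speed limit or range.

## Working session

There is one attempt and no reset: what is moved stays moved. The work goes in short steps, Python scripts to look and compute and a shell command to move; the robot and the scene stay as the last step left them, time stands still between calls to the robot, and variables do not carry over. Pictures are saved under pics/ and viewed, about 8 in all and at most 12, crops included, and the job is handed in when it is done.

```bash
mkdir -p pics; cat > h.py <<'E'
import numpy as np, cv2
from workcell import *
def ray(f,uv):
    R=cv2.Rodrigues(np.array(f["rvec"],float))[0]; t=np.array(f["tvec"],float).ravel()
    d=R.T@np.array([(uv[0]-f["cx"])/f["fx"],(uv[1]-f["cy"])/f["fy"],1.]); c=-R.T@t
    return c,d/np.linalg.norm(d)
def onz(f,uv,z):
    c,d=ray(f,uv); return c+d*(z-c[2])/d[2]
def proj(f,P):
    K=np.array([[f["fx"],0,f["cx"]],[0,f["fy"],f["cy"]],[0,0,1.]])
    return cv2.projectPoints(np.array(P,float).reshape(-1,3),np.array(f["rvec"],float),np.array(f["tvec"],float),K,None)[0].reshape(-1,2)
def tri(f,a,g,b):
    c1,d1=ray(f,a);c2,d2=ray(g,b)
    s=np.linalg.lstsq(np.c_[d1,-d2],c2-c1,rcond=None)[0]
    p,q=c1+s[0]*d1,c2+s[1]*d2
    return (p+q)/2,np.linalg.norm(p-q)
def save(n,im): cv2.imwrite("pics/"+n+".png",im[...,::-1])
E
python3 - <<'E'
from h import *
import pickle
a=grab_frame("top");b=grab_frame("side");pickle.dump((a,b),open("f0.pkl","wb"))
save("top0",a["pixels"]);save("side0",b["pixels"])
for f in(a,b):print(f["fx"],f["cx"],f["cy"],ray(f,(256,192)))
print(get_state())
E
```

```text
495.18755896102186 253.44206530164598 196.78136203210875 (array([ 0.3099197 , -0.00979117,  0.91582767]), array([ 0.22037541, -0.03592288, -0.97475342]))
404.18335845095953 257.54281742089995 188.622433516126 (array([0.23512088, 0.57993937, 0.50792056]), array([ 0.35482981, -0.74637915, -0.56303994]))
{'t': 0.1, 'joint_positions': array([-1.27521476e+00,  2.17676586e-01,  1.61479186e+00,  2.32547097e-05,
        1.31130273e+00, -1.12197449e-01]), 'dq': array([-0.00011711, -0.00154504, -0.00139938,  0.00111576,  0.00143242,
        0.00025266]), 'tau': array([-6.96108818e-04, -3.98077834e+01, -3.04971206e+01, -1.81665296e-04,
        4.24102909e-03, -1.56880742e-05]), 'position': array([ 0.24766845, -0.57302814,  0.23009067]), 'orientation': array([[ 9.18006324e-01,  3.96565270e-01, -6.13095100e-04],
       [ 3.96565655e-01, -9.18003982e-01,  2.09059712e-03],
       [ 2.66234467e-04, -2.16231383e-03, -9.99997627e-01]]), 'ft_force': array([-0.0925988 ,  0.66453612,  0.11622793]), 'moment': array([ 0.03233106, -0.00738885,  0.03069591]), 'grip_width': 0.08559995689130163}
```

View pics/top0.png

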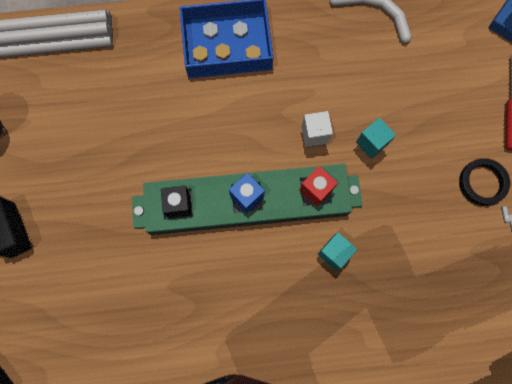

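View pics/side0.png

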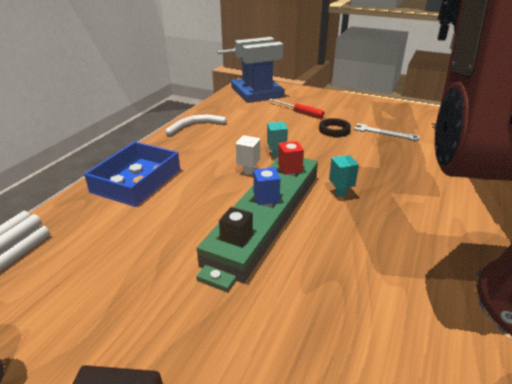

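Top view: the bed is at about (248,198). The black pin is at (175,200), the blue pin at (247,191) and the red pin at (320,184), the only red head on the bed. Things that could be mistaken for it:
- teal pins at (376,138) and (337,252)
- a white pin at (317,128)
- the red screwdriver at (510,110)

I choose the red pin at (320,184). In the side view it is at (291,157).

```bash
cat > m.py <<'E'
from h import *
def comp(m,seed):
    n,l=cv2.connectedComponents(m.astype(np.uint8)); ys,xs=np.nonzero(m)
    i=np.argmin((xs-seed[0])**2+(ys-seed[1])**2); return l==l[ys[i],xs[i]]
def dot(f,seed,r=9):
    p=f["pixels"].astype(int); yy,xx=np.mgrid[:384,:512]
    m=(p.min(2)>140)&((xx-seed[0])**2+(yy-seed[1])**2<r*r); ys,xs=np.nonzero(m)
    return (xs.mean(),ys.mean()),m.sum()
def sqtop(f,mask,z):
    "top face mask -> rectangle on plane z"
    c=max(cv2.findContours(mask.astype(np.uint8),0,1)[0],key=cv2.contourArea)
    P=np.array([onz(f,q[0],z)[:2] for q in c])
    return cv2.minAreaRect((P*1000).astype(np.float32))
E
python3 - <<'E'
from m import *
import pickle
a,b=pickle.load(open("f0.pkl","rb"))
for n,s,t in(("red",(320,184),(291,147)),("blue",(247,190),(266,174)),("black",(175,200),(236,217)),("bedbolt",(138,211),(215,274))):
    d,k=dot(a,s);e,l=dot(b,t,7 if n!="bedbolt" else 5);print(n,d,k,e,l,tri(a,d,b,e))
hsv=cv2.cvtColor(a["pixels"],cv2.COLOR_RGB2HSV)
for n,s in(("red",(320,184)),("blue",(247,190)),("white",(317,128)),("t1",(376,138)),("t2",(337,252))):
    y,x=s; q=a["pixels"][x-12:x+22:3,y].tolist();print(n,q)
g=(hsv[...,0]>60)&(hsv[...,0]<85)&(hsv[...,1]>90)
g=comp(g,(280,200)); r=sqtop(a,g,.046);print("bed",r)
p=a["pixels"][150:220,285:365];save("crop",cv2.resize(p,None,fx=7,fy=7,interpolation=cv2.INTER_NEAREST))
E
```

```text
red (np.float64(319.6178861788618), np.float64(182.4878048780488)) 123 (np.float64(290.7073170731707), np.float64(145.78048780487805)) 41 (array([ 0.49838009, -0.14877781,  0.10194192]), np.float64(0.00022602291070627318))
blue (np.float64(246.23134328358208), np.float64(189.61940298507463)) 134 (np.float64(266.2258064516129), np.float64(173.17741935483872)) 62 (array([ 0.50000781, -0.023807  ,  0.10231739]), np.float64(0.00046049864411750694))
black (np.float64(173.8217054263566), np.float64(198.57364341085272)) 129 (np.float64(235.46341463414635), np.float64(215.65853658536585)) 82 (array([0.50182714, 0.10076618, 0.08647258]), np.float64(0.00021243051541856796))
bedbolt (np.float64(137.9672131147541), np.float64(210.21311475409837)) 61 (np.float64(215.0), np.float64(273.25)) 56 (array([0.50278767, 0.17690923, 0.01927246]), np.float64(4.417985674775299e-05))
red [[189, 64, 59], [190, 78, 73], [187, 186, 183], [186, 185, 183], [189, 189, 188], [188, 189, 187], [190, 78, 74], [191, 69, 62], [191, 68, 63], [174, 58, 54], [61, 12, 16], [34, 54, 42]]
blue [[77, 117, 186], [79, 119, 185], [186, 189, 194], [195, 197, 198], [197, 198, 198], [197, 198, 199], [142, 157, 191], [83, 124, 188], [80, 122, 187], [79, 115, 180], [16, 32, 62], [15, 28, 57]]
white [[196, 197, 194], [194, 196, 193], [195, 195, 194], [196, 197, 196], [194, 195, 193], [195, 196, 195], [196, 197, 196], [89, 86, 83], [78, 79, 74], [81, 80, 75], [73, 49, 30], [87, 61, 38]]
t1 [[63, 151, 149], [62, 150, 148], [63, 151, 148], [64, 152, 149], [66, 152, 150], [66, 154, 151], [63, 152, 149], [45, 119, 115], [24, 57, 58], [22, 49, 50], [82, 58, 35], [86, 58, 34]]
t2 [[73, 161, 157], [72, 160, 156], [74, 161, 158], [68, 156, 154], [72, 160, 157], [70, 155, 153], [65, 142, 138], [68, 144, 141], [50, 123, 121], [17, 48, 49], [49, 37, 30], [55, 38, 25]]
bed ((497.0303649902344, -23.584213256835938), (406.5737609863281, 90.84464263916016), 89.10107421875)
```

View pics/crop.png

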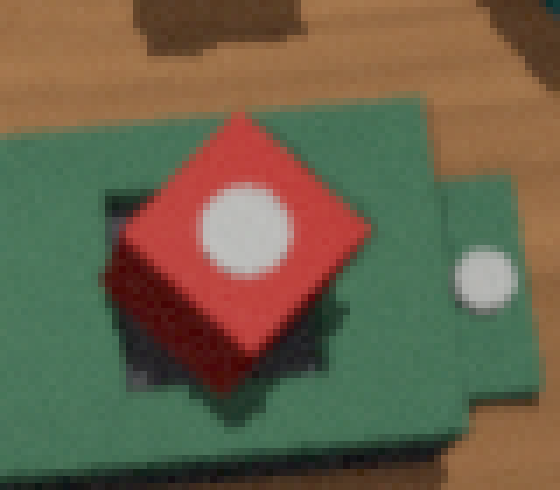

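The crop confirms the red head, with its corners toward the bed's sides, roughly 40° askew. Next I measure its yaw and the clearance around it.

```bash
python3 - <<'E'
from m import *
import pickle
a,b=pickle.load(open("f0.pkl","rb"))
p=a["pixels"].astype(int);yy,xx=np.mgrid[:384,:512]
near=(xx-320)**2+(yy-184)**2<30**2
m=comp(near&(p[...,0]>140)&((p[...,1]<110)|(p.min(2)>140))&(p[...,0]>p[...,1]-5)&(abs(p[...,1]-p[...,2])<14),(322,192))
r=sqtop(a,m,.102);print("red top",r, m.sum())
mb=comp(((xx-247)**2+(yy-190)**2<30**2)&(p[...,2]>145),(247,198));print("blue",sqtop(a,mb,.102))
B=p[...,0]
for n,m in(("white",((xx-317)**2+(yy-125)**2<25**2)&(p.min(2)>150)),("t1",((xx-376)**2+(yy-138)**2<25**2)&(p[...,1]>120)&(p[...,2]>p[...,0]+50)),("t2",((xx-337)**2+(yy-250)**2<25**2)&(p[...,1]>120)&(p[...,2]>p[...,0]+50))):
    for z in(.056,.084):print(n,z,sqtop(a,m,z))
print(proj(b,[[.498,-.149,.102]]))
s=get_state();print(np.degrees(np.arctan2(s["orientation"][1,1],s["orientation"][0,1])))
E
```

```text
red top ((497.8288879394531, -148.837890625), (42.30551528930664, 43.037353515625), 39.424381256103516) 597
blue ((500.0294494628906, -23.90847396850586), (42.80650329589844, 42.540584564208984), 36.66407775878906)
white 0.056 ((619.5621948242188, -169.6004638671875), (44.48748016357422, 44.04293441772461), 2.9487130641937256)
white 0.084 ((609.478759765625, -164.39633178710938), (43.038726806640625, 42.608680725097656), 2.948728084564209)
t1 0.056 ((589.094482421875, -277.1156005859375), (43.855506896972656, 42.747215270996094), 34.43608093261719)
t1 0.084 ((580.003173828125, -268.4102478027344), (42.4273681640625, 41.35517883300781), 34.43604278564453)
t2 0.056 ((386.12457275390625, -172.84132385253906), (43.919986724853516, 43.89904022216797), 40.92955017089844)
t2 0.084 ((383.64300537109375, -167.5316619873047), (42.4897575378418, 42.469478607177734), 40.92955017089844)
[[290.96281787 145.75988357]]
-66.63631037069187
```

```bash
python3 -m jog '[[[0.02,-0.0146,0],[0,0,0]],[[0.05,-0.0365,0],[0,0,0]],[[0.09,-0.0658,0],[0,0,0]],[[0.13,-0.095,0],[0,0,0]],[[0.17,-0.1242,0],[0,0,0]],[[0.21,-0.1535,0],[0,0,0]],[[0.25,-0.1827,0],[0,0,0]],[[0.28,-0.2046,0],[0,0,0]],[[0.295,-0.2156,0],[0,0,0]],[[0.3,-0.2193,0],[0,0,0]]]' 0.0854 60
```

```text
t: 1.1
position: [0.4368, -0.2513, 0.2308]
orientation: [[0.917, 0.4, -0.001], [0.4, -0.917, 0.001], [-0.0, -0.001, -1.0]]
ft_force: [0.1, -0.4, -0.2]
grip_width: 0.0856
```

```bash
python3 -m jog '[[[0.015,-0.011,0.01],[0,0,-2]],[[0.035,-0.0256,0.02],[0,0,-4]],[[0.06,-0.0438,0.04],[0,0,-8]],[[0.08,-0.0585,0.06],[0,0,-12]],[[0.0983,-0.0718,0.08],[0,0,-16]],[[0.0983,-0.0718,0.09],[0,0,-16]],[[0.0983,-0.0718,0.09],[0,0,-16]]]'; python3 - <<'E'
from h import *
s=get_state();R=s["orientation"];print(s["position"],R,np.degrees(np.arctan2(R[1,1],R[0,1])),R.T@(np.array([.4982,-.1488,.068])-s["position"]),s["ft_force"])
f=grab_frame("side");save("side1",f["pixels"][60:260,180:460].repeat(2,0).repeat(2,1))
E
```

```text
t: 1.8
position: [0.4963, -0.1485, 0.1391]
orientation: [[0.773, 0.634, -0.005], [0.634, -0.773, 0.001], [-0.003, -0.004, -1.0]]
ft_force: [0.7, -0.5, -0.7]
grip_width: 0.0853
[ 0.49628874 -0.14854154  0.1390885 ] [[ 0.77343985  0.63385272 -0.0046396 ]
 [ 0.63386319 -0.77344436  0.00112774]
 [-0.00287365 -0.00381312 -0.9999886 ]] -50.66471361448074 [0.0015187  0.00168243 0.07107853] [ 0.74260449 -0.48460026 -0.67445392]
```

View pics/side1.png

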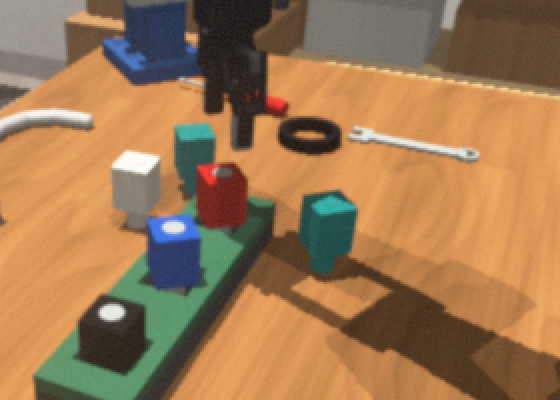

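The gripper hangs above the red head, which is at (222,195) in this crop, and the way down is clear. I go down in two stages.

```bash
python3 -m jog '[[[0,0,0],[0,0,0]],[[0,0,0.01],[0,0,0]],[[0,0,0.02],[0,0,0]],[[0,0,0.03],[0,0,0]],[[0,0,0.035],[0,0,0]],[[0,0,0.035],[0,0,0]],[[0,0,0.035],[0,0,0]]]'; python3 - <<'E'
from h import *
s=get_state();R=s["orientation"];print(s["position"],R.T@(np.array([.4982,-.1488,.068])-s["position"]))
E
```

```text
t: 2.55
position: [0.498, -0.1485, 0.106]
orientation: [[0.773, 0.634, -0.0], [0.634, -0.773, 0.0], [-0.0, -0.0, -1.0]]
ft_force: [-0.0, -0.4, -0.1]
grip_width: 0.0855
[ 0.4980035  -0.14849697  0.10604424] [-3.15565317e-05  3.74842341e-04  3.80440976e-02]
```

```bash
python3 -m jog '[[[0,0,0.01],[0,0,0]],[[0,0,0.02],[0,0,0]],[[0,0,0.03],[0,0,0]],[[0,0,0.036],[0,0,0]],[[0,0,0.038],[0,0,0]],[[0,0,0.038],[0,0,0]]]'; python3 -m jog '[[[0,0,0],[0,0,0]],[[0,0,0],[0,0,0]],[[0,0,0],[0,0,0]],[[0,0,0],[0,0,0]],[[0,0,0],[0,0,0]],[[0,0,0],[0,0,0]],[[0,0,0],[0,0,0]],[[0,0,0],[0,0,0]]]' 0.02 60
```

```text
t: 3.15
position: [0.4977, -0.1484, 0.0677]
orientation: [[0.773, 0.634, -0.001], [0.634, -0.773, 0.0], [-0.0, -0.001, -1.0]]
ft_force: [-0.9, -0.4, 0.0]
grip_width: 0.0855
t: 3.95
position: [0.4989, -0.1491, 0.0691]
orientation: [[0.773, 0.634, 0.002], [0.634, -0.773, -0.001], [0.001, 0.002, -1.0]]
ft_force: [-0.2, -1.3, 5.4]
grip_width: 0.0431
```

Gripped at 43 mm. I press lightly and turn in small steps; a world turn of −40° is a positive turn about tool z.

```bash
python3 -m jog '[[[0,0,0.001],[0,0,0]],[[0,0,0.003],[0,0,0]],[[0,0,0.003],[0,0,2]],[[0,0,0.003],[0,0,5]],[[0,0,0.003],[0,0,8]],[[0,0,0.003],[0,0,10]],[[0,0,0.003],[0,0,10]]]'
```

```text
t: 4.65
position: [0.5, -0.1493, 0.0689]
orientation: [[0.871, 0.49, 0.003], [0.49, -0.871, -0.001], [0.002, 0.003, -1.0]]
ft_force: [-4.1, 0.8, 19.4]
grip_width: 0.0432
```

```bash
python3 -m jog '[[[0,0,0],[0,0,3]],[[0,0,0],[0,0,6]],[[0,0,0],[0,0,9]],[[0,0,0],[0,0,12]],[[0,0,0],[0,0,15]],[[0,0,0],[0,0,15]]]'; python3 -m jog '[[[0,0,0],[0,0,2]],[[0,0,0],[0,0,4]],[[0,0,0],[0,0,6]],[[0,0,0],[0,0,8]],[[0,0,0],[0,0,8]]]'
```

```text
t: 5.25
position: [0.5, -0.1486, 0.0683]
orientation: [[0.969, 0.247, 0.003], [0.247, -0.969, -0.0], [0.003, 0.001, -1.0]]
ft_force: [-3.3, 2.0, 15.6]
grip_width: 0.0433
t: 5.75
position: [0.4979, -0.1485, 0.0645]
orientation: [[0.994, 0.111, 0.0], [0.111, -0.994, -0.0], [0.0, 0.0, -1.0]]
ft_force: [3.3, -1.2, -3.5]
grip_width: 0.0434
```

It has started to drop: z fell and the upward force is gone. I finish the turn while lowering.

```bash
python3 -m jog '[[[0,0,0.001],[0,0,2]],[[0,0,0.002],[0,0,4]],[[0,0,0.003],[0,0,6]],[[0,0,0.004],[0,0,7]],[[0,0,0.006],[0,0,7]],[[0,0,0.008],[0,0,7]],[[0,0,0.008],[0,0,7]]]'
```

```text
t: 6.45
position: [0.4979, -0.1485, 0.0567]
orientation: [[1.0, -0.011, -0.0], [-0.011, -1.0, 0.0], [-0.0, -0.0, -1.0]]
ft_force: [2.4, -2.5, -5.4]
grip_width: 0.0433
```

```bash
python3 -m jog '[[[0,0,0.002],[0,0,0]],[[0,0,0.004],[0,0,0]],[[0,0,0.005],[0,0,0]],[[0,0,0.006],[0,0,0]],[[0,0,0.006],[0,0,0]],[[0,0,0.006],[0,0,0]]]'
```

```text
t: 7.05
position: [0.498, -0.1485, 0.0532]
orientation: [[1.0, -0.011, -0.001], [-0.011, -1.0, 0.0], [-0.001, -0.0, -1.0]]
ft_force: [-3.8, 0.2, 9.4]
grip_width: 0.0432
```

It is home: it went down 16 mm and the contact force is back. I release and rise straight up.

```bash
python3 -m jog '[[[0,0,-0.001],[0,0,0]],[[0,0,-0.001],[0,0,0]],[[0,0,-0.001],[0,0,0]],[[0,0,-0.001],[0,0,0]],[[0,0,-0.001],[0,0,0]],[[0,0,-0.001],[0,0,0]],[[0,0,-0.001],[0,0,0]],[[0,0,-0.001],[0,0,0]]]' 0.0854; python3 -m jog '[[[0,0,-0.01],[0,0,0]],[[0,0,-0.03],[0,0,0]],[[0,0,-0.06],[0,0,0]],[[0,0,-0.09],[0,0,0]],[[0,0,-0.12],[0,0,0]],[[0,0,-0.14],[0,0,0]],[[0,0,-0.15],[0,0,0]],[[0,0,-0.15],[0,0,0]]]'; python3 -m jog '[[[0,0.03,0],[0,0,0]],[[0,0.07,0],[0,0,0]],[[0,0.11,0],[0,0,0]],[[0,0.15,0],[0,0,0]],[[0,0.18,0],[0,0,0]],[[0,0.2,0],[0,0,0]],[[0,0.2,0],[0,0,0]],[[0,0.2,0],[0,0,0]]]'
python3 - <<'E'
from m import *
a=grab_frame("top");b=grab_frame("side")
q=proj(b,[[.498,-.149,.086]])[0];print(q)
ims=[cv2.resize(a["pixels"][150:250,120:380],None,fx=2.5,fy=2.5),cv2.resize(b["pixels"][120:290,180:440],None,fx=1.8,fy=1.8)]
ims=[cv2.copyMakeBorder(i,0,0,0,650-i.shape[1],cv2.BORDER_CONSTANT) for i in ims];save("fin",np.vstack(ims))
for n,P in(("red",[.498,-.149,.086]),("blue",[.5,-.0238,.102]),("black",[.5018,.1008,.0865])):
    d,k=dot(a,proj(a,[P])[0]);e,l=dot(b,proj(b,[P])[0],7);print(n,k,l,tri(a,d,b,e))
E
```

```text
t: 7.85
position: [0.498, -0.1485, 0.0522]
orientation: [[1.0, -0.011, -0.0], [-0.011, -1.0, 0.0], [-0.0, -0.0, -1.0]]
ft_force: [0.5, -0.8, -0.0]
grip_width: 0.0854
t: 8.65
position: [0.4993, -0.1491, 0.2046]
orientation: [[1.0, -0.011, 0.004], [-0.011, -1.0, -0.002], [0.004, 0.002, -1.0]]
ft_force: [-0.3, 0.0, -0.2]
grip_width: 0.0852
t: 9.45
position: [0.4954, -0.3476, 0.201]
orientation: [[1.0, -0.012, -0.002], [-0.012, -1.0, 0.003], [-0.002, -0.003, -1.0]]
ft_force: [0.2, 0.7, -0.2]
grip_width: 0.0852
[290.64226521 152.33166073]
red 125 42 (array([ 0.49729087, -0.14778885,  0.0858065 ]), np.float64(0.0001239806951977796))
blue 139 64 (array([ 0.50016502, -0.02397751,  0.10210215]), np.float64(0.00014478767916090715))
black 132 82 (array([0.50177576, 0.10078797, 0.08649193]), np.float64(0.00028475762130805883))
```

View pics/fin.png

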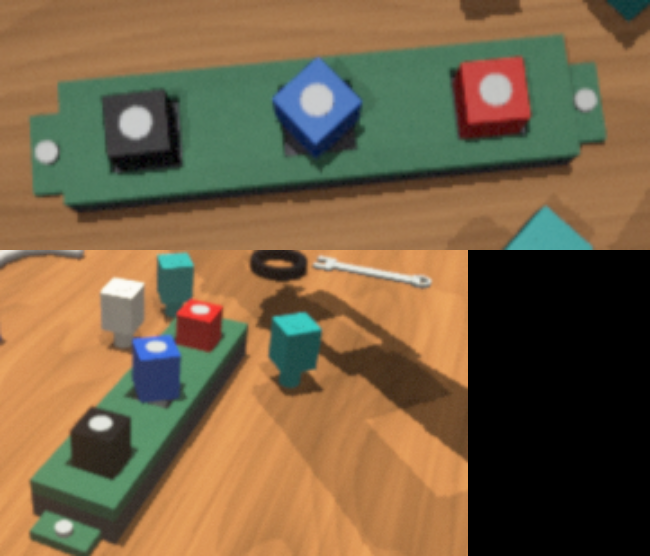

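The picture shows the red pin square and sunk in its pocket, at (490,95) in the top crop and (200,325) in the side crop. The blue and black pins are unchanged, and the gripper is clear.

```bash
python3 -c "
from workcell import *
print(close_job())"
```

```text
the job is handed in; nothing more can be done
None
```

I seated the red pin fully in its pocket, released it and handed the job in at about 9.5 s of the 32 s allowed. I gripped the head across its flats, pressed with about 15–20 N, and turned it about 40° in small steps. It started to drop about 7° short of square, and I followed it the full 16 mm down before letting go and moving the gripper clear.

- **Red pin:** two-view triangulation put its top at 85.8 mm, so the underside is about 30 mm above the table. It is within about 1–2 mm of the line through the pins, and it looked upright and square in both views.
- **Blue and black pins:** both moved less than 0.5 mm by measurement, which is within noise.
- **Robot:** it was clear of everything, with the wrist force near zero.

No check failed or disagreed. `close_job()` gives no verdict, and I did not measure the pin's tilt or speed separately.

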